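# Level the tilting decorating wheel

### The job

The decorating wheel has been left tilted; level it for the next pot. With the fingertips press down the steel latch paddle above the handle of its tilt arm so that the pawl comes free of the toothed quadrant, and, keeping it pressed, push the arm down past the teeth until the wheel head is level and the arm is fully down on its stop; then let go, so that the latch springs back in. Only press and push: do not raise the arm, and leave the pots, jar, brushes and tool around it where they stand.

Things in the scene. Friction and masses are not known exactly. Their poses are not given: they have to be found in the camera images.
- wheel (a joint): tilt in rad of the wheel head and the tilt arm (one rigid part): 0 = head level, arm on its stop; it starts at about 0.4 to 0.7; smaller = arm lower. Stiff bearing: it stays where left; with the latch free the arm takes 5 to 8 N of push at the paddle. With the latch in, teeth every 0.133 rad stop it going down
- latch (a joint): press of the latch paddle towards the handle, in rad: 0 = sprung up, pawl fully in the teeth (it may rest part-way on a tooth at the start, up to 0.2); the pawl is clear from about 0.20; 0.28 = flat on the handle, its limit. It springs back when let go; right down takes about 4 N at the paddle
- tilt_axis (a point): point on the level tilt axis at the tilt arm's pivot, 150 mm above the table, mid-thickness of the arm. x is level, the way the arm extends; y along the tilt axis; z up. The stand (grey, base 200 x 285 mm, side plates 171 mm tall) is fixed; its middle lies 137 mm along +y from here. The arm leaves here at (tilt - 0.30) rad above level
- paddle (a point): middle of the upper face of the latch paddle: flat steel plate 26 mm wide, 113 mm long, standing off above the black grip, in line with it. x runs outward along it, z is its upper normal. It points (tilt - 0.02 - latch) rad above level; this point lies 88 mm along it and 17 mm above the latch pin. Pressing turns it about that pin, then pushes the arm down about the tilt axis
- wheel_top (a point): centre of the upper face of the round aluminium wheel head, 200 mm diameter, 12 mm thick, 46 mm from the tilt axis; z is the face's normal
- glaze_jar: closed glaze jar with a black lid, 60 mm diameter, 75 mm tall, standing beside the tilt arm's handle; origin under its centre. Bystander
- tea_cup: unglazed tea cup, 74 mm across the rim, 62 mm tall, standing beside the stand near the toothed quadrant; origin under its centre. Bystander
- bisque_bowl: unglazed bowl, 124 mm across, 55 mm tall, on the side away from the tilt arm; origin under its centre. Bystander
- tumbler: plastic tumbler with rinse-water stains, 92 mm across, 152 mm tall, on the side away from the tilt arm; origin under its centre. Bystander
- liner_brush: thin wooden paint brush, 190 mm long, 11 mm thick, lying on the table behind the stand; origin under its middle, x along it. Bystander
- wash_brush: thicker wooden paint brush, 210 mm long, lying on the table on the side away from the tilt arm; origin under its middle. Bystander
- modelling_tool: flat wooden modelling tool, 160 mm long, 14 mm wide, lying on the table on the tilt arm's side, out beyond the tea cup; origin under its middle. Bystander
- handle_end (a point): point on the tilt arm's centre line 200 mm out from the tilt axis, near the end of its handle (a round black grip, 22 mm thick, from 106 to 211 mm out). The latch turns on a pin on the same line, 75 mm out

How it is judged:
By the outcome, as a careful person would: the job done as asked, in the order asked, and still so for the second after the job is handed in, with the robot touching nothing.
It also fails if it takes over 38 s, if anything falls off the work surface, if the arm or the gripper's body presses on something with over 40 N, if the wrist force passes 120 N, or if a joint passes its speed limit or range.

### The arm

A 6-joint arm with a two-finger parallel gripper is mounted at the origin on the work surface. World frame = base frame: x ahead of the robot, y to its left, z up, the work surface at z = 0. Lengths are in mm, angles in rad, forces in N, time in s.
With the tool pointing down it reaches from about 250 to 850 mm from the base axis. Payload 12.5 kg.
Tool frame: the origin (TCP) lies at the very end of the fingers, on their centre line; the grasp point (between the pads) lies 19 mm behind it; z points along the fingers, y is the line along which they close (so a half turn about z gives the same grasp; the last joint's range is limited). The gripper opens to 93 mm and grips with 3 to 60 N. Pads are 15 mm wide; open, the fingers measure 128 mm over their backs; the gripper's body (75 mm by 188 mm) begins 65 mm behind the grasp point.
Start: joints at [1.111, 0.351, 1.652, -0, 1.139, -0.085], TCP at [201.316, 511.817, 218.633] pointing down, gripper open.
Joint ranges: [-2.75, 2.75], [-0.79, 2.1], [0.01, 2.65], [-1.57, 4.71], [0.07, 3.14], [-2.87, 2.87]. Speed limits (rad/s): [2.22, 2.22, 2.79, 3.14, 3.14, 3.14].

### API

Orientations are given as a unit quaternion [x, y, z, w].
In Python, from plant import monitor, cams, order gives the robot as it stands. The module is installed in compiled form; this text tells all that it offers.
- The arm moves only by the tool carry_out, never from a script. Its arguments are lists of equal length, an entry for each row: "travel": the shift along the tool's x, y, z in cm, a list of three; "twist": the turn, a rotation vector about the tool's x, y, z in degrees, a list of three; "hand": the finger opening in cm, from 0 to 9.3. A call has exactly 8 rows; each row is the pose to reach, as a shift and turn from the pose commanded when the call began, along the tool's axes at that moment; what a row does not reach only later rows make up. A row lasts 1/10 s, in which the tool goes at most 50 mm and 8.59 degrees, less where a joint would pass 70% of its speed; a pose out of reach is approached as far as the arm can. A call with a gripper value outside its range is refused whole. The fingers move at their own pace and stop on an object; "newtons" is the grip in N (left out, the last holds). Time passes only in rows, so rows that repeat a pose let the fingers close, or fill a call up. It gives the time, the measured TCP pose, the force, the opening and the grip force at its end, in the units of the state.
- monitor.read_state(): the state, without advancing time (a new reading comes with each control period).
- cams.read_camera(name): name is "side" or "top" or "wrist"; returns a dict with "image" (400x640x3 uint8, red, green, blue), "vertical_fov" (degrees; the focal length in pixels is half the picture's height over the tangent of half this angle, whatever the lens; pixels are square), "cx", "cy" (the principal point, pixels), "extrinsics" (4x4, takes a point from world to camera coordinates). Camera axes: x right, y up, looking along -z (the intrinsics and any distortion apply to the point x, -y, -z); pixel columns grow to the right and rows downward; lengths in mm; the calibration is good to about 2 mm. A picture is of the moment at which its call begins. There is no depth.
- order.hand_in(): hands the job in; it is judged then, once.
The state is a dict: "clock": time; "joints": joint angles; "dq": joint speeds; "joint_torque": joint torques, N m; "position": TCP position; "eef_rot": TCP orientation; "wrist_force": force on the tool from outside, world axes, zero at the start; "ft_torque": the same for the moment, N m; "finger_gap": finger opening in mm; "gripper_force": force on a finger pad.
Only numpy, scipy, OpenCV 4.12 (cv2) and the standard library are available. Lean on these libraries where they do the work, as an engineer would, in place of code of your own. Each camera call takes 0.05 s, during which the arm holds its last target. There are 200 camera calls.

## Working session

There is one attempt and no reset: what is moved stays moved. The work goes in short steps, Python scripts to look and compute and a tool call to move; the robot and the scene stay as the last step left them, time stands still between calls to the robot, and variables do not carry over. Pictures are saved under pics/ and viewed, at most 10 in all, crops included, and the job is handed in when it is done.

Besides the shell and the picture viewer there is one more tool, called after "Emit:" as a command line: name --argument value ..., lists and objects as JSON in quotes. carry_out: Moves the arm, as the interface text tells. Its arguments: {"type":"object","properties":{"travel":{"type":"array","items":{"type":"array","items":{"type":"number"}}},"twist":{"type":"array","items":{"type":"array","items":{"type":"number"}}},"hand":{"type":"array","items":{"type":"number"}},"newtons":{"type":"number"}},"required":["travel","twist","hand"]}

```bash
mkdir -p pics; cat > h.py <<'E'
import numpy as np, cv2
from plant import monitor, cams, order
from scipy.spatial.transform import Rotation as R
def cam(n):
    c=cams.read_camera(n); c['f']=200/np.tan(np.radians(c['vertical_fov'])/2); c['E']=np.array(c['extrinsics']); return c
def ray(c,u,v):
    E=c['E']; d=np.array([(u-c['cx'])/c['f'],-(v-c['cy'])/c['f'],-1]); Rm=E[:3,:3]
    return -Rm.T@E[:3,3], Rm.T@d
def plane(c,u,v,z):
    o,d=ray(c,u,v); return o+d*(z-o[2])/d[2]
def proj(c,p):
    q=c['E'][:3,:3]@np.array(p)+c['E'][:3,3]; return c['cx']+c['f']*q[0]/-q[2], c['cy']+c['f']*q[1]/q[2]
def tri(c1,p1,c2,p2):
    o1,d1=ray(c1,*p1);o2,d2=ray(c2,*p2)
    t=np.linalg.lstsq(np.c_[d1,-d2],o2-o1,rcond=None)[0]
    a=o1+d1*t[0];b=o2+d2*t[1]; return (a+b)/2,np.linalg.norm(a-b)
E
python3 - <<'E'
from h import *
print(monitor.read_state())
for n in ['side','top','wrist']:
    c=cam(n); cv2.imwrite(f'pics/{n}0.png',c['image'][:,:,::-1]); print(n,{k:v for k,v in c.items() if k not in('image','extrinsics')})
E
```

```text
{'clock': 0.0, 'joints': array([ 1.11139747e+00,  3.51224797e-01,  1.65243741e+00, -3.56434387e-06,
        1.13911108e+00, -8.46068332e-02]), 'dq': array([-0.00074862, -0.00078091,  0.00112423, -0.00035434,  0.00060846,
       -0.00037081]), 'joint_torque': array([ 6.78834404e-04, -4.97319674e+01, -2.85266304e+01,  6.98475447e-02,
        2.57004169e-02, -1.14389377e-04]), 'position': array([201.16613784, 511.50965308, 218.10263842]), 'eef_rot': array([ 1.86300366e-01,  9.82492659e-01, -5.69046757e-04, -1.57036008e-04]), 'wrist_force': array([-0.52543903, -0.06738362, -0.69916815]), 'ft_torque': array([ 0.01401441, -0.02260751, -0.01082401]), 'gripper_force': 0.0, 'finger_gap': 93.05624617271964}
side {'vertical_fov': 53.315783708514275, 'cx': 309.7923288075442, 'cy': 200.15478839308574, 'f': np.float64(398.3848573649592), 'E': array([[ 8.68245203e-01, -4.95887021e-01,  1.56949183e-02,
        -4.21997317e+02],
       [ 2.98104519e-01,  5.46714051e-01,  7.82456032e-01,
        -3.20049612e+02],
       [-3.96590423e-01, -6.74684971e-01,  6.22508013e-01,
        -9.31323917e+02],
    
[... 332 characters left out ...]
33261e-02,  7.02705180e-02,
        -5.58686793e+02],
       [-7.03806261e-02, -1.03499750e-02,  9.97466513e-01,
        -1.11521981e+03],
       [ 0.00000000e+00,  0.00000000e+00,  0.00000000e+00,
         1.00000000e+00]])}
wrist {'vertical_fov': 69.90939341200058, 'cx': 319.028981394614, 'cy': 198.22815740695174, 'f': np.float64(286.1108231836091), 'E': array([[ 3.66420587e-01,  9.30446964e-01, -2.09780236e-03,
        -5.49478262e+02],
       [-8.89520060e-01,  3.49639982e-01, -2.94118932e-01,
         3.30982342e+01],
       [-2.72928592e-01,  1.09637269e-01,  9.55766527e-01,
        -3.92906650e+02],
       [ 0.00000000e+00,  0.00000000e+00,  0.00000000e+00,
         1.00000000e+00]])}
```

View pics/side0.png

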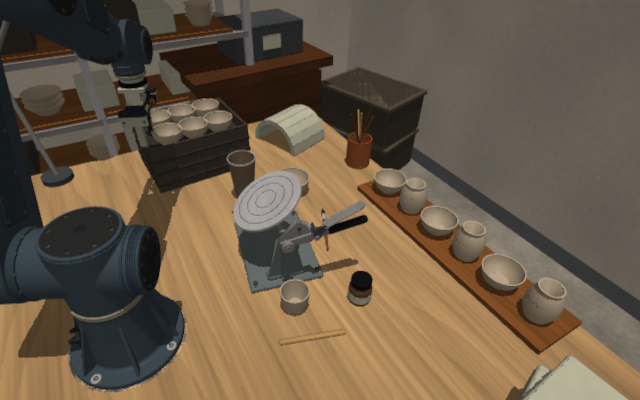

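View pics/top0.png

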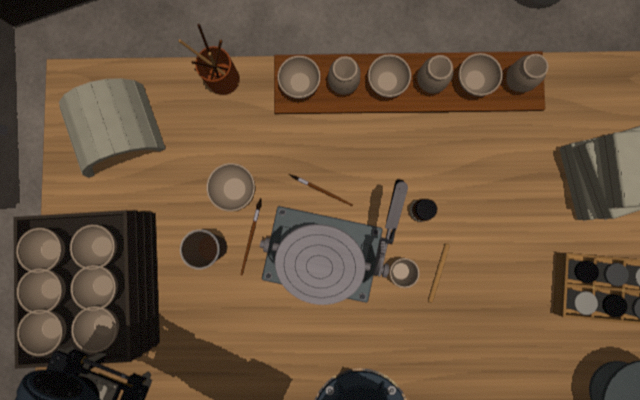

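Side view: the wheel is at about (265,200), its arm extends to the paddle end near (362,206), black grip (365,222), and jar at (360,288). Top view: the arm runs from (385,265) up to (400,182), jar at (424,210), cup at (402,272). I'll zoom in on both.

```bash
python3 - <<'E'
import cv2,numpy as np
a=cv2.imread('pics/side0.png')[180:290,230:390]; b=cv2.imread('pics/top0.png')[165:305,340:450]
a=cv2.resize(a,None,fx=5,fy=5,interpolation=cv2.INTER_CUBIC)[:, :]
a=cv2.resize(a,(800,550)); b=cv2.resize(b,None,fx=4,fy=4,interpolation=cv2.INTER_CUBIC)
cv2.imwrite('pics/a.png',a);cv2.imwrite('pics/b.png',b)
E
```

```text
(no output)
```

View pics/a.png

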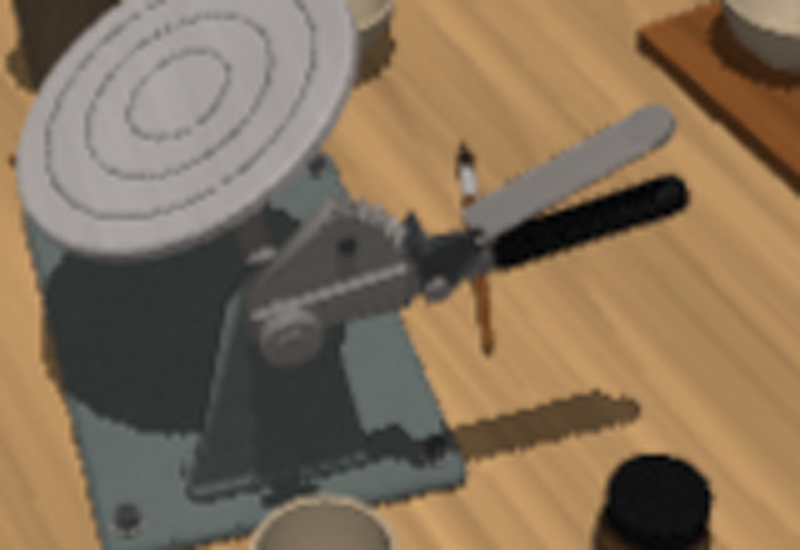

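View pics/b.png

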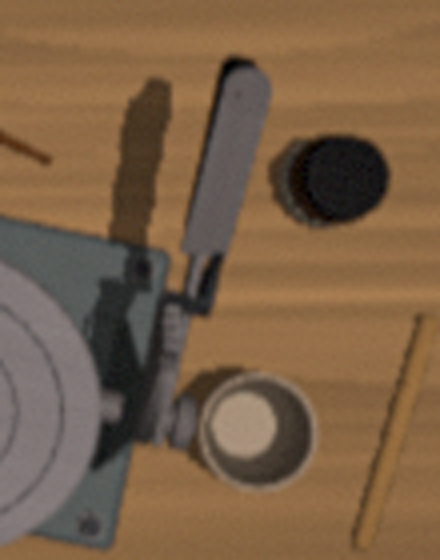

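Side crop: paddle runs from (478,222) to its tip at (672,115), with the grip below it. Top crop: paddle runs from (205,250) to its tip at (250,63), jar lid at (345,180). The paddle stands well off the grip. Next I'll triangulate these points.

```bash
cat > m.py <<'E'
from h import *
s=cam('side');t=cam('top')
S=lambda u,v:(230+u/5,180+v/5); T=lambda u,v:(340+u/4,165+v/4)
a,ea=tri(s,S(478,222),t,T(205,250)); b,eb=tri(s,S(665,113),t,T(252,63))
print('inner',a,ea,'tip',b,eb); d=b-a; print(np.linalg.norm(d),'pitch',np.arctan2(d[2],np.hypot(*d[:2])),'yaw',np.arctan2(d[1],d[0]))
g,eg=tri(s,S(680,192),t,T(236,60)); print('grip end',g,eg)
p,ep=tri(s,S(290,340),t,T(190,420)); print('pivot cap',p,ep)
# base plate edge (z~8) right edge in top
q1=plane(t,*T(160,255),10);q2=plane(t,*T(110,548),10); d=q1-q2;print('base edge',q1,q2,np.arctan2(d[1],d[0]))
print('jar',plane(t,*T(346,180),75),'cup',plane(t,*T(259,432),62))
E
python3 m.py
```

```text
inner [490.36610771 -61.43694644 189.91536347] 2.2577665250466574 tip [586.24228205 -80.2580351  234.46702249] 3.536380468239742
107.3840048925396 pitch 0.42781278665345374 yaw -0.19384133148927699
grip end [596.84474529 -82.5155959  180.61949149] 2.22001923058578
pivot cap [392.31975098 -55.59109277 151.85693592] 1.6296398510873362
base edge [488.20230028 -58.19450011  10.        ] [298.94616891 -22.15667906  10.        ] -0.18816559130823712
jar [ 532.9524951  -166.15138873   75.        ] cup [ 377.48829921 -111.05434189   62.        ]
```

Estimate: yaw −0.19, tilt about 0.45, latch about 0, paddle middle about (539,−71,213). The measured grip and paddle agree with the given geometry. I'll press with closed fingers across the paddle, tool vertical.

```bash
cat > g.py <<'E'
from h import *
import sys
yaw=-0.19; U=np.array([np.cos(yaw),np.sin(yaw),0]);V=np.array([-np.sin(yaw),np.cos(yaw),0])
P0=395.7*U+31.5*V
def world(u,v,z): return P0+u*U+v*V+[0,0,z]
Rt=R.from_matrix(np.c_[-U,V,[0,0,-1]])
def rel(pos,q,tgt):
    r=R.from_quat(q); return (r.inv().apply(tgt-pos)/10).round(2),(r.inv()*Rt).as_rotvec(degrees=True).round(2)
if __name__=='__main__':
    s=monitor.read_state(); print(s['clock'],s['position'].round(1),s['wrist_force'].round(1),s['finger_gap'])
    for a in sys.argv[1:]:
        u,v,z=map(float,a.split(',')); w=world(u,v,z); print(a,w.round(1),*rel(s['position'],s['eef_rot'],w))
E
python3 g.py -- 2>/dev/null; python3 g.py 149,0,330 149,0,250; python3 -c "
from g import *
s=monitor.read_state();print(R.from_quat(s['eef_rot']).as_matrix().round(3))"
```

```text
0.25 [201.3 511.7 218.4] [-0.5  0.6 -0.1] 92.83111100737455
0.25 [201.3 511.7 218.4] [-0.5  0.6 -0.1] 92.83111100737455
149,0,330 [540.8 -71.9 330. ] [-52.96 -41.89 -11.14] [ -0.03  -0.   -10.59]
149,0,250 [540.8 -71.9 250. ] [-52.96 -41.88  -3.14] [ -0.03  -0.   -10.59]
[[-0.931  0.366 -0.   ]
 [ 0.366  0.931 -0.   ]
 [ 0.    -0.    -1.   ]]
```

Emit:
carry_out --travel '[[0,0,-4],[-2,-1.5,-8],[-5,-4,-11.2],[-8.5,-6.7,-11.2],[-12,-9.5,-11.2],[-15.5,-12.3,-11.2],[-19,-15,-11.2],[-22.5,-17.8,-11.2]]' --twist '[[0,0,0],[0,0,-2],[0,0,-4],[0,0,-6],[0,0,-8],[0,0,-10.6],[0,0,-10.6],[0,0,-10.6]]' --hand '[6,4,2,0,0,0,0,0]' --newtons 10

```text
clock: 1.05
position: [346.0, 262.2, 330.7]
eef_rot: [0.095, 0.996, 0.0, 0.0]
wrist_force: [0.4, 0.7, 0.0]
finger_gap: 33.6
gripper_force: 0.0
```

```bash
python3 g.py 149,0,330 149,0,240
```

```text
1.05 [346.  262.2 330.7] [0.4 0.7 0. ] 33.568136161429805
149,0,330 [540.8 -71.9 330. ] [-25.42 -29.15   0.07] [0.02 0.02 0.03]
149,0,240 [540.8 -71.9 240. ] [-25.42 -29.15   9.07] [0.02 0.02 0.03]
```

Emit:
carry_out --travel '[[-3.4,-3.9,0],[-6.8,-7.8,0],[-10.2,-11.7,0],[-13.6,-15.6,0],[-17,-19.5,0],[-20.4,-23.4,0],[-23.5,-27,0],[-25.4,-29.2,0]]' --twist '[[0,0,0],[0,0,0],[0,0,0],[0,0,0],[0,0,0],[0,0,0],[0,0,0],[0,0,0]]' --hand '[0,0,0,0,0,0,0,0]'

```text
clock: 1.85
position: [540.7, -73.6, 330.4]
eef_rot: [0.095, 0.995, -0.0, -0.0]
wrist_force: [0.3, 0.8, -0.7]
finger_gap: 0.2
gripper_force: 0.0
```

```bash
python3 g.py 149,0,240
```

```text
1.85 [540.7 -73.6 330.4] [ 0.3  0.8 -0.7] 0.23214843617649086
149,0,240 [540.8 -71.9 240. ] [0.02 0.16 9.04] [-0.01 -0.01 -0.06]
```

Lower to z 240 and look from close by.

Emit:
carry_out --travel '[[0,0.1,2],[0,0.1,4],[0,0.1,6],[0,0.1,8],[0,0.1,9],[0,0.1,9],[0,0.1,9],[0,0.1,9]]' --twist '[[0,0,0],[0,0,0],[0,0,0],[0,0,0],[0,0,0],[0,0,0],[0,0,0],[0,0,0]]' --hand '[0,0,0,0,0,0,0,0]'

```text
clock: 2.65
position: [540.5, -70.0, 241.7]
eef_rot: [0.095, 0.996, -0.0, 0.001]
wrist_force: [0.1, -0.1, -0.4]
finger_gap: 0.6
gripper_force: 0.0
```

```bash
python3 g.py 149,0,217; python3 - <<'E'
from h import *
w=cam('wrist')['image'][:,:,::-1]; s=cam('side')['image'][150:270,260:400,::-1]
o=np.zeros((600,800,3),np.uint8); o[:250,:400]=cv2.resize(w,(400,250)); o[250:,:]=0
s=cv2.resize(s,(400,343),interpolation=cv2.INTER_CUBIC); o[:343,400:]=s
t=cam('top')['image'][150:300,300:450,::-1]; o[250:,:350]=cv2.resize(t,(350,350),interpolation=cv2.INTER_CUBIC)
cv2.imwrite('pics/c.png',o)
E
```

```text
2.65 [540.5 -70.  241.7] [ 0.1 -0.1 -0.4] 0.583893652928415
149,0,217 [540.8 -71.9 217. ] [-0.06 -0.19  2.47] [-0.    0.09  0.01]
```

View pics/c.png

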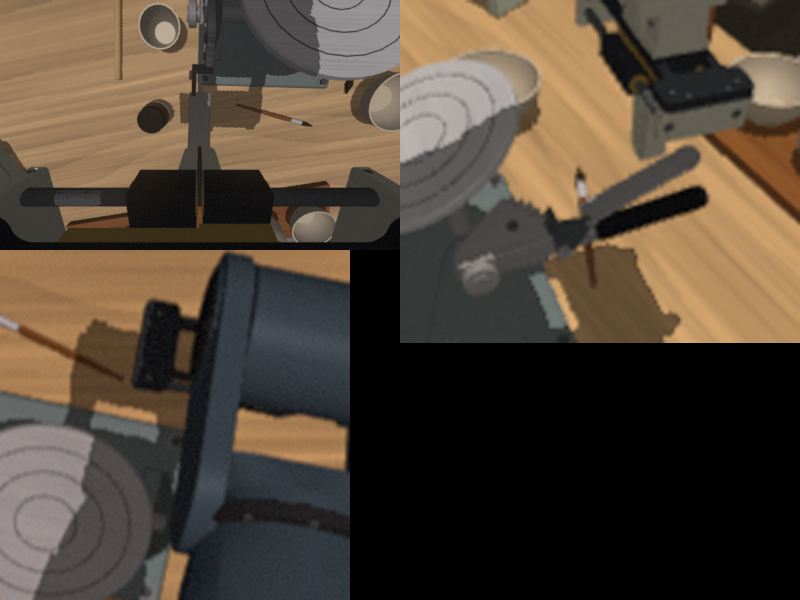

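The fingertips sit above the middle-outer paddle, and in the wrist view the seam (199) lines up with the paddle (203). I'll press the latch down slowly first.

Emit:
carry_out --travel '[[0,-0.1,1.5],[0,-0.1,2.2],[0,-0.1,2.8],[0,-0.1,3.4],[0,-0.1,4.0],[0,-0.1,4.5],[0,-0.1,4.9],[0,-0.1,4.9]]' --twist '[[0,0,0],[0,0,0],[0,0,0],[0,0,0],[0,0,0],[0,0,0],[0,0,0],[0,0,0]]' --hand '[0,0,0,0,0,0,0,0]'

```text
clock: 3.6
position: [540.0, -70.9, 191.4]
eef_rot: [0.095, 0.995, 0.0, -0.0]
wrist_force: [1.0, 0.5, 3.1]
finger_gap: 0.2
gripper_force: 1.7
```

```bash
python3 g.py 149,0,191 158,0,155 168,0,117; python3 - <<'E'
from h import *
s=cam('side')['image'][150:270,260:400,::-1]
cv2.imwrite('pics/d.png',cv2.resize(s,(560,480),interpolation=cv2.INTER_CUBIC))
E
```

```text
3.6 [540.  -70.9 191.4] [1.  0.5 3.1] 0.21057529336210698
149,0,191 [540.8 -71.9 191. ] [-0.11 -0.09  0.04] [ 0.   -0.    0.01]
158,0,155 [549.7 -73.6 155. ] [-1.01 -0.09  3.64] [ 0.   -0.    0.01]
168,0,117 [559.5 -75.5 117. ] [-2.01 -0.09  7.44] [ 0.   -0.    0.01]
```

View pics/d.png

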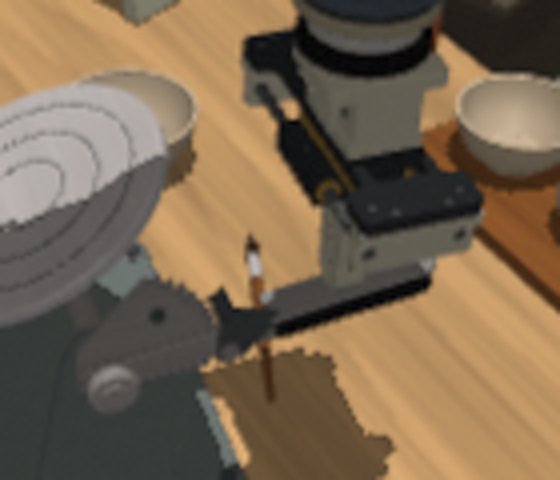

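The paddle lies nearly flat on the grip and the pawl is raised (225,305). Force is 3.1 N, so the latch is free. Now I'll push the arm down.

Emit:
carry_out --travel '[[0,-0.1,0.4],[-0.2,-0.1,0.9],[-0.4,-0.1,1.4],[-0.6,-0.1,2.0],[-0.8,-0.1,2.6],[-0.9,-0.1,3.2],[-1.1,-0.1,3.8],[-1.2,-0.1,4.4]]' --twist '[[0,0,0],[0,0,0],[0,0,0],[0,0,0],[0,0,0],[0,0,0],[0,0,0],[0,0,0]]' --hand '[0,0,0,0,0,0,0,0]'

```text
clock: 4.45
position: [551.7, -74.2, 147.1]
eef_rot: [0.095, 0.996, -0.0, 0.0]
wrist_force: [-2.4, 1.1, 4.3]
finger_gap: 0.3
gripper_force: 1.9
```

```bash
python3 g.py 168,0,117 168,0,113
```

```text
4.45 [551.7 -74.2 147.1] [-2.4  1.1  4.3] 0.31831200728727366
168,0,117 [559.5 -75.5 117. ] [-0.79  0.02  3.01] [-0.    0.01  0.01]
168,0,113 [559.5 -75.5 113. ] [-0.79  0.02  3.41] [-0.    0.01  0.01]
```

Emit:
carry_out --travel '[[-0.1,0,0.5],[-0.3,0,1.0],[-0.4,0,1.5],[-0.5,0,1.9],[-0.6,0,2.3],[-0.7,0,2.6],[-0.7,0,2.9],[-0.7,0,3.0]]' --twist '[[0,0,0],[0,0,0],[0,0,0],[0,0,0],[0,0,0],[0,0,0],[0,0,0],[0,0,0]]' --hand '[0,0,0,0,0,0,0,0]'

```text
clock: 5.25
position: [558.6, -75.5, 117.7]
eef_rot: [0.095, 0.996, -0.0, 0.0]
wrist_force: [-3.2, -0.0, 10.8]
finger_gap: 0.8
gripper_force: 4.5
```

```bash
python3 g.py 168,0,117
```

```text
5.25 [558.6 -75.5 117.7] [-3.2 -0.  10.8] 0.8122109574240753
168,0,117 [559.5 -75.5 117. ] [-0.09  0.01  0.07] [-0.    0.03  0.01]
```

Emit:
carry_out --travel '[[0,0,0.1],[0,0,0.2],[0,0,0.2],[0,0,0.3],[0,0,0.3],[0,0,0.3],[0,0,0.3],[0,0,0.3]]' --twist '[[0,0,0],[0,0,0],[0,0,0],[0,0,0],[0,0,0],[0,0,0],[0,0,0],[0,0,0]]' --hand '[0,0,0,0,0,0,0,0]'

```text
clock: 6.05
position: [558.9, -75.5, 116.6]
eef_rot: [0.095, 0.996, -0.0, 0.001]
wrist_force: [-7.7, 0.9, 24.2]
finger_gap: 0.5
gripper_force: 10.1
```

```bash
python3 g.py 168,0,117; python3 - <<'E'
from h import *
s=cam('side')['image'][150:270,230:390,::-1]
cv2.imwrite('pics/e.png',cv2.resize(s,(800,600),interpolation=cv2.INTER_CUBIC))
E
```

```text
6.05 [558.9 -75.5 116.6] [-7.7  0.9 24.2] 0.4750997112290524
168,0,117 [559.5 -75.5 117. ] [-0.06  0.01 -0.04] [-0.01  0.1   0.02]
```

View pics/e.png

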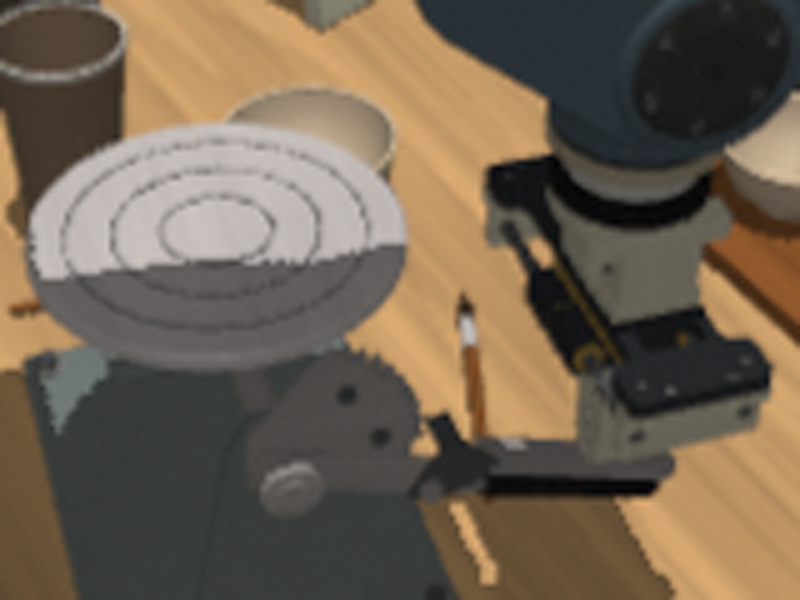

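The head looks level, the arm is on its stop (24 N, at the predicted height), and the pawl is raised. Let go by lifting straight up.

Emit:
carry_out --travel '[[0,0,-0.5],[0,0,-2],[0,0,-4.5],[0,0,-8],[0,0,-12],[0,0,-16],[0,0,-20],[0,0,-22]]' --twist '[[0,0,0],[0,0,0],[0,0,0],[0,0,0],[0,0,0],[0,0,0],[0,0,0],[0,0,0]]' --hand '[0,0,0,0,0,0,0,0]'

```text
clock: 6.9
position: [559.1, -75.6, 338.1]
eef_rot: [0.095, 0.995, -0.0, 0.002]
wrist_force: [0.1, 0.1, 0.1]
finger_gap: 0.7
gripper_force: 0.0
```

Emit:
carry_out --travel '[[0,0,0],[0,0,0],[0,0,0],[0,0,0],[0,0,0],[0,0,0],[0,0,0],[0,0,0]]' --twist '[[0,0,0],[0,0,0],[0,0,0],[0,0,0],[0,0,0],[0,0,0],[0,0,0],[0,0,0]]' --hand '[0,0,0,0,0,0,0,0]'

```text
clock: 7.7
position: [558.4, -75.4, 334.6]
eef_rot: [0.095, 0.996, 0.0, -0.0]
wrist_force: [0.4, -0.2, -0.1]
finger_gap: 0.5
gripper_force: 0.0
```

```bash
python3 g.py 168,0,117; python3 - <<'E'
from h import *
s=cam('side')['image'][170:290,230:390,::-1]
cv2.imwrite('pics/f.png',cv2.resize(s,(800,600),interpolation=cv2.INTER_CUBIC))
E
```

```text
7.7 [558.4 -75.4 334.6] [ 0.4 -0.2 -0.1] 0.47899937527155717
168,0,117 [559.5 -75.5 117. ] [-1.200e-01  1.000e-02  2.176e+01] [ 0.   -0.    0.01]
```

View pics/f.png

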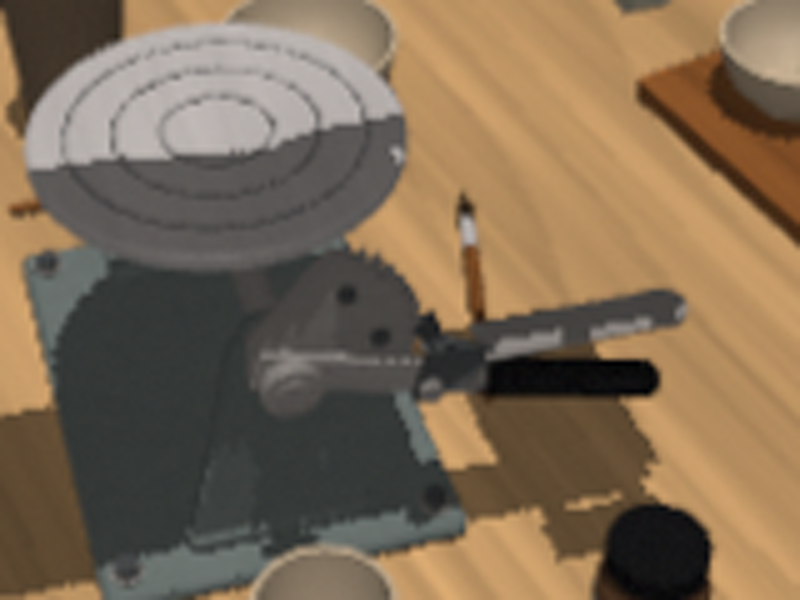

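The latch has sprung back: the paddle (685,305) stands off the grip (655,378). As a check, I'll predict where the tips should be at tilt 0 by rotating the starting measurements, then compare.

```bash
python3 - <<'E'
from g import *
s=cam('side')
for n,(r,z) in dict(paddle=(195,84.5),grip=(206,30.6)).items():
  for d in (0.40,0.45,0.50):
    c,k=np.cos(d),np.sin(d); u,v=proj(s,world(r*c+z*k,0,150+z*c-r*k)); print(n,d,(u-230)*5,(v-170)*5)
E
```

```text
paddle 0.4 683.7636540451504 282.2163338138672
paddle 0.45 681.3023958430722 297.5768861361564
paddle 0.5 677.9454569371751 312.92705531256075
grip 0.4 654.3348912099177 362.31624914099893
grip 0.45 647.6171543133069 377.0220737938294
grip 0.5 640.1422854446926 391.57624026741314
```

```bash
python3 -c "
from plant import order; print(order.hand_in())"
```

```text
the job is handed in; nothing more can be done
None
```

I pressed the latch, pushed the arm down to its stop so the wheel head looks level (within about 0.02 rad in the side camera), and let go. The latch sprang back, nothing around it was touched, and the job is handed in at about 8 s on the clock; no verdict was returned.

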